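# Fetch the green stamp from the covered stamp box

### The arm

A 7-joint arm with a two-finger parallel gripper is mounted at the origin on the work surface. World frame = base frame: x ahead of the robot, y to its left, z up, the work surface at z = 0. Lengths are in mm, angles in rad, forces in N, time in s.
With the tool pointing down it reaches from about 400 to 875 mm from the base axis. Payload 4.4 kg.
Tool frame: the origin (TCP) lies at the very end of the fingers, on their centre line; the grasp point (between the pads) lies 19 mm behind it; z points along the fingers, y is the line along which they close (so a half turn about z gives the same grasp; the last joint's range is limited). The gripper opens to 85 mm and grips with 20 to 120 N. Pads are 22 mm wide; open, the fingers measure 114 mm over their backs; the gripper's body (76 mm by 85 mm) begins 54 mm behind the grasp point. The pads swing forward as they close: fully open they stand 13 mm farther back than shut.
Start: joints at [1.179, 0.628, 0.038, 1.517, -0.027, 0.996, -0.02], TCP at [208.071, -615.812, 231.313] pointing down, gripper open.
Joint ranges: [-3.06, 3.06], [-0.37, 2.12], [-1.25, 1.32], [0.18, 2.47], [-1.1, 4.24], [0.23, 1.98], [-2.94, 2.94]. Speed limits (rad/s): [2.57, 2.57, 3.14, 3.14, 3.14, 3.14, 3.14].

### API

Orientations are given as [roll, pitch, yaw] about the fixed x, y, z axes, in that order (R = Rz(yaw) Ry(pitch) Rx(roll)).
In Python, from cell import monitor, viewer, workorder gives the robot as it stands.
- The arm moves only by the tool arm_command, never from a script. Its argument "series" is one flat list of numbers, 5 for each row, row after row: the opening in per cent of the stroke, from 0 (shut) to 100 (fully open), then the shift along the tool's x, y, z in cm, then the turn about the tool's z in degrees. In form: [claw, x, y, z, roll, claw, x, y, z, roll, ...]. A call has exactly 5 rows; each row is the pose to reach, as a shift and turn from the pose commanded when the call began, along the tool's axes at that moment; what a row does not reach only later rows make up. A row lasts 1/12 s, in which the tool goes at most 41.7 mm and 7.16 degrees, less where a joint would pass 70% of its speed; a pose out of reach is approached as far as the arm can. A call with a gripper value outside its range is refused whole. The fingers move at their own pace and stop on an object; the grip force is fixed at half the most. Time passes only in rows, so rows that repeat a pose let the fingers close, or fill a call up. It gives the time, the measured TCP pose, the force, the opening and the grip force at its end, in the units of the state.
- monitor.read_state(): the state, without advancing time (a new reading comes with each control period).
- viewer.get_image(name): name is "scene" or "top" or "wrist"; returns (picture, depth): 480x640x3 uint8, red, green, blue; 480x640 float32, mm along the optical axis (not along the pixel's ray), 0 where there is no reading.
- viewer.camera_model(name): a dict with "mtx" (3x3 intrinsics, pixels), "R" (3x3) and "t" (3): a world point X has camera coordinates R X + t. Camera axes: x right, y down, z forward; pixel columns grow to the right and rows downward; lengths in mm; the calibration is good to about 2 mm. A picture is of the moment at which its call begins: read the wrist's pose just before it. camera_model takes no time and is no camera call; for the wrist camera it gives the pose at the moment of the call.
- workorder.finish_job(): hands the job in; it is judged then, once.
The state is a dict: "clock": time; "qpos": joint angles; "qd": joint speeds; "tau": joint torques, N m; "eef_pos": TCP position; "tool_rot": TCP orientation; "force": force on the tool from outside, world axes, zero at the start; "torque": the same for the moment, N m; "width": finger opening in mm; "gripper_force": force on a finger pad.
Only numpy, scipy, OpenCV 4.12 (cv2) and the standard library are available. Lean on these libraries where they do the work, as an engineer would, in place of code of your own. Each camera call takes 0.05 s, during which the arm holds its last target. There are 200 camera calls.

### The job

Slide the loose wooden cover along the stamp box onto the box's plain half, without lifting it off, so that the three pockets lie open. Then take out the stamp with the green handle and stand it upright in the middle of the round terracotta tile, setting it down rather than dropping it; leave the cover lying on the plain half.

Things in the scene. Friction and masses are not known exactly. Their poses are not given: they have to be found in the camera images.
- box: Fixed plywood box, 224 (x) x 164 (y) x 40 mm high; origin: centre of underside; own +x points away from the robot, within 20 deg. Half x<0: three open pockets, centres x -56, y -52, 0, 52, each 96 (x) x 44 (y) mm, floor at z 6, walls 8. Half x>0: plain flat deck at z 40. Each pocket holds one upright stamp, order unknown: green, pale wood or blue handle, same size.
- cover: Loose wooden plate 112 (x) x 164 (y) x 8 mm, 0.18 kg; origin: centre of underside. Starts flat on the box over the pockets, square to it within 2 deg. Mid-top is a dark grip bar 20 (x) x 70 (y) x 22 mm high (bar top at z 30). Slides freely; 112 mm along the box's +x it fills the plain half and the pockets are open.
- stamp: Stamp with green round upright handle, 20 mm diameter, on a brass flower face 36 mm wide, 6 thick; 30 mm high, 0.06 kg. Origin: centre of underside, z up the handle; yaw does not matter. Starts upright on a pocket's floor, top 4 mm below the box's top, within 5 mm of the pocket's middle. Fingers have most room along the box's x.
- tile: Fixed round flat terracotta tile, 120 mm in diameter, 12 mm thick, lying on the table on the other side from the box; origin: centre of underside, top at z 12.
There are look-alikes about, which are no part of the job. What is shaped like the cover but purple or yellow is not meant.

How it is judged (in metres and radians):
On the way, in this order (a step that is already met when the one before it is completed fails the run):
1. the cover lies flat on the plain half of the box, slid clear of the pockets (x of cover in the frame of box between 0.032 and 0.105 m and y of cover in the frame of box between -0.04 and 0.04 m and z of cover in the frame of box between 0.034 and 0.046 m and angle between cover's own z axis and vertical below 0.12 rad), for 0.2 s.
2. the green-handled stamp is lifted out of the box (z of stamp in the frame of box above 0.045 m), for 0.1 s.
At the end, for the whole second after the job is handed in: The green-handled stamp stands upright (within 10 degrees) and at rest on the terracotta tile, its centre within 30 mm of the tile's centre; the cover lies flat and at rest on the box, its centre 32 to 105 mm along own +x from the box's centre and within 40 mm sideways (all of step 1 and horizontal distance between stamp and tile below 0.03 m and z of stamp in the frame of tile between 0.008 and 0.018 m and angle between stamp's own z axis and vertical below 0.175 rad and linear speed of each of stamp, cover below 0.02 m/s); the robot touches nothing.
It fails at once if the cover is lifted more than 20 mm off the box or tipped over 20 degrees (z of cover in the frame of box above 0.06 m or angle between cover's own z axis and vertical above 0.35 rad).
It fails at once if the green-handled stamp is dropped from more than about 25 mm (contact force between stamp and the fingers below 0.05 N and linear speed of stamp above 0.7 m/s).
It also fails if it takes over 48 s, if anything falls off the work surface, if the arm or the gripper's body presses on something with over 40 N, if the wrist force passes 120 N, or if a joint passes its speed limit or range.

## Working session

There is one attempt and no reset: what is moved stays moved. The work goes in short steps, Python scripts to look and compute and a tool call to move; the robot and the scene stay as the last step left them, time stands still between calls to the robot, and variables do not carry over. Pictures are saved under pics/ and viewed, at most 10 in all, crops included, and the job is handed in when it is done.

Besides the shell and the picture viewer there is one more tool, called after "Emit:" as a command line: name --argument value ..., lists and objects as JSON in quotes. arm_command: Moves the arm, as the interface text tells. Its arguments: {"type":"object","properties":{"series":{"type":"array","items":{"type":"number"}}},"required":["series"]}

```bash
mkdir -p pics; cat > h.py <<'E'
import numpy as np, cv2
from cell import monitor, viewer, workorder
def grab(n):
    m=viewer.camera_model(n); p,d=viewer.get_image(n); return p,d,m
def pts(d,m):
    v,u=np.mgrid[:480,:640]; K=np.array(m['mtx']); 
    c=np.stack([(u-K[0,2])/K[0,0]*d,(v-K[1,2])/K[1,1]*d,d],-1)
    return (c-np.array(m['t']).ravel())@np.array(m['R'])
def save(n,p): cv2.imwrite('pics/'+n+'.png',p[:,:,::-1])
E
python3 - <<'E'
from h import *
for n in ('top','scene'):
    p,d,m=grab(n); save(n,p); np.savez(n,p=p,d=d,w=pts(d,m),K=m['mtx'],R=m['R'],t=m['t'])
s=monitor.read_state(); print(s)
E
```

```text
{'clock': 0.1, 'qpos': array([ 1.17923329,  0.6292455 ,  0.03842865,  1.51826619, -0.02698498,
        0.99630516, -0.02000056]), 'qd': array([-0.00090824, -0.00382995,  0.00141425, -0.00398869,  0.00072918,
        0.00141928, -0.00071574]), 'tau': array([ 3.05818321e-03, -5.64530611e+01,  1.23068970e+00, -1.93973529e+01,
        1.13480946e-02,  5.45314790e-03, -2.39044402e-05]), 'eef_pos': array([ 207.87507845, -615.27201472,  230.48660952]), 'tool_rot': array([-3.13988607e+00,  1.99223885e-05,  3.25783739e-01]), 'force': array([ 0.02832267, -0.42036781, -0.08707581]), 'torque': array([ 0.06068031,  0.02550981, -0.00739222]), 'gripper_force': 0.0, 'width': 85.3707267128138}
```

View pics/top.png

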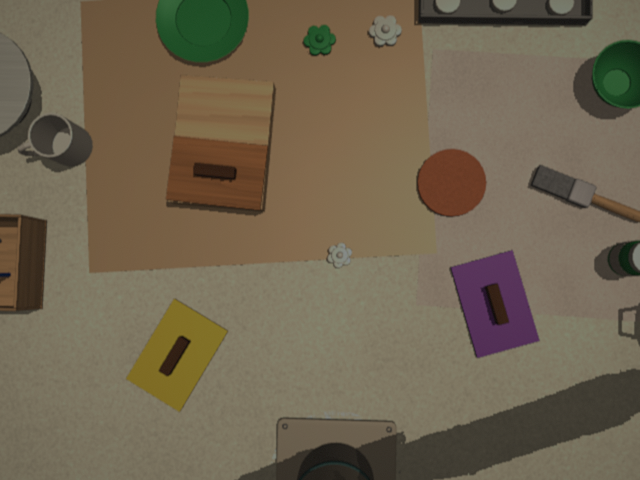

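View pics/scene.png

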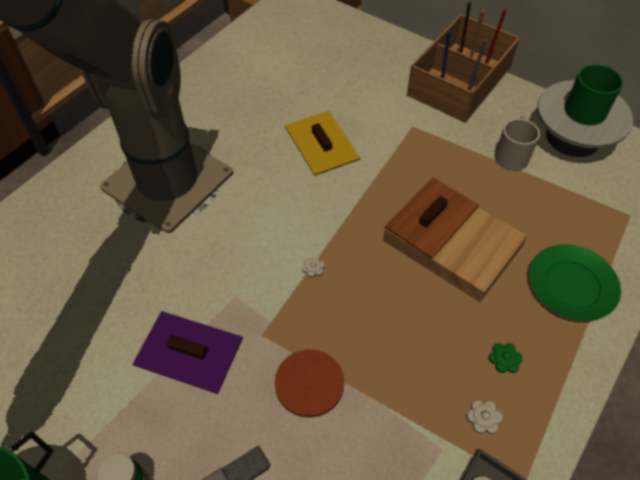

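The top view shows the cover's reddish plate with its bar at about (215,172) and the plain deck at about (225,110). The terracotta tile is at about (452,182). Next I measure them.

```bash
python3 - <<'E'
from h import *
z=np.load('top.npz'); p,w=z['p'],z['w']; K,R,t=z['K'],z['R'],z['t'].ravel()
def ray(uv,h):
    uv=np.atleast_2d(uv).astype(float); c=np.c_[(uv-K[[0,1],[2,2]])/K[[0,1],[0,1]],np.ones(len(uv))]@R
    o=-R.T@t; return o+c*((h-o[2])/c[:,2])[:,None]
def rect(mask,h,name):
    mask=cv2.morphologyEx(mask.astype(np.uint8),cv2.MORPH_OPEN,np.ones((3,3)))
    cs,_=cv2.findContours(mask,0,cv2.CHAIN_APPROX_NONE); c=max(cs,key=cv2.contourArea)
    q=ray(c[:,0],h)[:,:2].astype(np.float32); r=cv2.minAreaRect(q)
    print(name,'area',cv2.contourArea(c),'rect',r, 'ell',cv2.minEnclosingCircle(q)); return q
Z=w[...,2]; v,u=np.mgrid[:480,:640]; roi=(u>150)&(u<290)&(v>65)&(v<225)
hsv=cv2.cvtColor(p,cv2.COLOR_RGB2HSV)
for name,uv in (('deck',(225,110)),('cover',(190,190)),('bar',(215,172)),('tile',(452,182)),('mat',(300,200))): print(name,w[uv[1],uv[0]].round(1),hsv[uv[1],uv[0]],p[uv[1],uv[0]])
rect(roi&(Z>60),70,'bar'); rect(roi&(Z>43)&(Z<90),48,'cover'); rect(roi&(Z>33)&(Z<43.5),40,'deck'); rect(roi&(Z>33),44,'boxall')
q=(u>400)&(u<500)&(v>135)&(v<230)&(hsv[...,0]<12)&(hsv[...,1]>150); rect(q,12,'tile')
darkbar=roi&(p.max(2)<75)&(v>150)&(v<190); rect(darkbar,70,'bar colour')
E
```

```text
deck [634.6 207.1  37.2] [ 16 116 128] [128 101  70]
cover [491.2 260.3  48.4] [ 13 160 105] [105  67  39]
bar [519.2 213.6  69.9] [ 12 158  50] [50 31 19]
tile [ 520.4 -192.7   10.3] [ 10 163 108] [108  62  39]
mat [484.3  74.6   0.8] [ 16 104 130] [130 105  77]
bar area 474.5 rect ((522.96875, 215.54872131347656), (71.1838150024414, 21.295795440673828), 84.76414489746094) ell ((522.607421875, 215.49481201171875), 36.62340545654297)
cover area 6001.0 rect ((523.613525390625, 216.21047973632812), (164.562255859375, 112.38675689697266), 85.01231384277344) ell ((523.7403564453125, 216.07823181152344), 98.24114990234375)
deck area 5624.0 rect ((635.6104736328125, 208.8450469970703), (164.51187133789062, 112.18598937988281), 86.41893768310547) ell ((635.1593627929688, 207.71368408203125), 96.97260284423828)
boxall area 11963.5 rect ((578.5341796875, 212.7324981689453), (167.9514617919922, 224.70941162109375), 86.06387329101562) ell ((578.5795288085938, 212.1156463623047), 137.16368103027344)
tile area 3396.5 rect ((519.3263549804688, -190.66961669921875), (115.04876708984375, 115.25566864013672), 0.8954973816871643) ell ((519.7899780273438, -190.89695739746094), 59.172218322753906)
bar colour area 561.5 rect ((519.5741577148438, 214.90481567382812), (73.90019226074219, 25.590904235839844), 85.05610656738281) ell ((520.770263671875, 214.65057373046875), 37.402835845947266)
```

```bash
cat > go.py <<'E'
import sys; from h import *
# usage: go.py x y z yawdeg : remaining shift in tool axes (cm) and roll (deg)
s=monitor.read_state(); e=s['eef_pos']; ps=s['tool_rot'][2]; g=list(map(float,sys.argv[1:5])); d=np.array(g[:3])-e
c,n=np.cos(ps),np.sin(ps)
print('t',round(s['clock'],2),'pos',e.round(1),'rpy',np.degrees(s['tool_rot']).round(1),'F',s['force'].round(1),'w',round(s['width'],1))
print('shift cm',np.round([ (d[0]*c+d[1]*n)/10,(d[0]*n-d[1]*c)/10,-d[2]/10],2),'roll',round(((np.degrees(ps)-g[3]+180)%360)-180,1))
E
python3 go.py 480 -250 200 45
```

```text
t 0.1 pos [ 207.9 -615.3  230.5] rpy [-179.9    0.    18.7] F [ 0.  -0.4 -0.1] w 85.4
shift cm [ 37.47 -25.9    3.05] roll -26.3
```

Emit:
arm_command --series '[100,3,-2,0,-5,100,6,-4.1,0,-10,100,9,-6.2,0,-15,100,12,-8.2,0,-20,100,15,-10.3,0,-25]'

```text
clock: 0.52
eef_pos: [317.8, -468.7, 231.0]
tool_rot: [-3.141, -0.0, 0.766]
force: [-0.3, -0.1, -0.1]
width: 85.1
gripper_force: 0.0
```

```bash
python3 go.py 480 -250 200 60
```

```text
t 0.52 pos [ 317.8 -468.7  231. ] rpy [-180.    -0.    43.9] F [-0.3 -0.1 -0.1] w 85.1
shift cm [26.85 -4.51  3.1 ] roll -16.1
```

Emit:
arm_command --series '[100,3.8,-0.6,0.3,-4,100,7.6,-1.3,0.6,-8,100,11.4,-1.9,0.9,-12,100,15.2,-2.5,1.2,-16,100,19,-3.2,1.5,-20]'

```text
clock: 0.93
eef_pos: [433.3, -314.3, 216.0]
tool_rot: [-3.141, 0.0, 1.114]
force: [0.1, -0.1, 0.3]
width: 85.2
gripper_force: 0.0
```

```bash
python3 go.py 523 216 180 85
```

```text
t 0.93 pos [ 433.3 -314.3  216. ] rpy [-180.     0.    63.8] F [ 0.1 -0.1  0.3] w 85.2
shift cm [ 51.56 -15.32   3.6 ] roll -21.2
```

Emit:
arm_command --series '[100,3.7,-1.1,0.3,-1.5,100,7.4,-2.2,0.5,-3,100,11.1,-3.3,0.8,-4.5,100,14.8,-4.4,1,-6,100,18.5,-5.5,1.3,-7.5]'

```text
clock: 1.35
eef_pos: [465.2, -123.9, 203.2]
tool_rot: [-3.141, -0.0, 1.243]
force: [0.5, -1.3, 0.1]
width: 85.2
gripper_force: 0.0
```

```bash
python3 go.py 523 216 180 85
```

```text
t 1.35 pos [ 465.2 -123.9  203.2] rpy [-180.    -0.    71.2] F [ 0.5 -1.3  0.1] w 85.2
shift cm [34.04 -5.47  2.32] roll -13.8
```

Emit:
arm_command --series '[100,3.8,-0.6,0.3,-1.5,100,7.6,-1.2,0.5,-3,100,11.4,-1.8,0.8,-4.5,100,15.2,-2.4,1,-6,100,19,-3,1.3,-7.8]'

```text
clock: 1.77
eef_pos: [498.1, 65.6, 190.1]
tool_rot: [-3.141, 0.0, 1.379]
force: [1.1, -0.4, 0.0]
width: 85.7
gripper_force: 0.0
```

```bash
python3 go.py 523 216 180 85
```

```text
t 1.77 pos [498.1  65.6 190.1] rpy [-180.    0.   79.] F [ 1.1 -0.4  0. ] w 85.7
shift cm [15.24 -0.42  1.01] roll -6.0
```

Emit:
arm_command --series '[100,3.5,-0.1,0.3,-1.5,100,7,-0.2,0.5,-3,100,10.5,-0.3,0.8,-4.5,100,13.5,-0.4,1,-6,100,15.2,-0.4,1,-6]'

```text
clock: 2.18
eef_pos: [522.8, 218.6, 179.7]
tool_rot: [-3.141, -0.002, 1.488]
force: [-0.4, 0.5, -0.6]
width: 85.6
gripper_force: 0.0
```

```bash
python3 - <<'E'
from h import *
p,d,m=grab('wrist'); save('w1',p); w=pts(d,m); Z=w[...,2]
np.savez('w1',p=p,d=d,w=w)
for a,b,n in ((62,80,'bar'),(45,80,'cover'),(34,44,'deck')):
    k=cv2.morphologyEx(((Z>a)&(Z<b)&(w[...,0]>440)&(w[...,0]<700)).astype(np.uint8),cv2.MORPH_OPEN,np.ones((3,3)))
    cs,_=cv2.findContours(k,0,2); c=max(cs,key=cv2.contourArea)
    mm=np.zeros_like(k);cv2.drawContours(mm,[c],-1,1,-1); q=w[(mm&k)>0]; print(n,cv2.minAreaRect(q[:,:2].astype(np.float32)),q[:,2].mean())
E
python3 go.py 523 215.5 110 85
```

```text
bar ((524.3535766601562, 217.58468627929688), (69.86918640136719, 19.567516326904297), 84.77400207519531) 69.46839889127413
cover ((524.1853637695312, 217.21511840820312), (164.35401916503906, 112.20702362060547), 84.9441909790039) 49.57385484011018
deck ((636.1258544921875, 209.90167236328125), (164.43031311035156, 112.67439270019531), 86.1239013671875) 39.7287560966642
t 2.23 pos [523.3 221.6 180. ] rpy [180.   -0.3  85.4] F [1.5 3.7 0.9] w 85.4
shift cm [-0.61  0.02  7.  ] roll 0.4
```

View pics/w1.png

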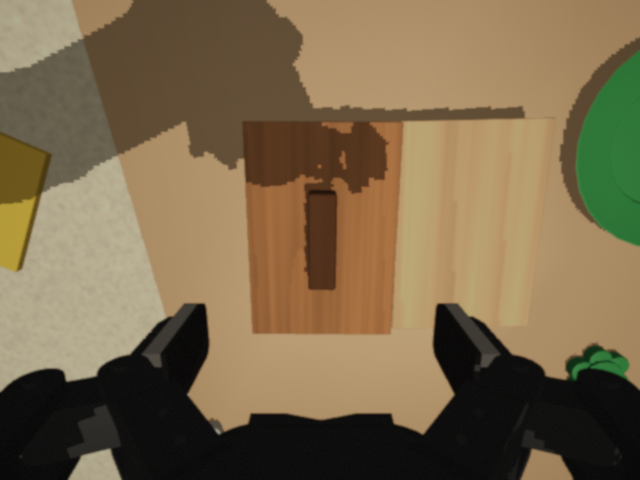

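The wrist picture shows the bar at about (321,240), midway between the fingers at (185,330) and (455,330). Both views agree with each other and with the given sizes, so I descend.

Emit:
arm_command --series '[100,-0.5,0,3,0,100,-0.5,0.1,6,0,100,-0.5,0.1,8.5,0,100,-0.5,0.1,10,0,100,-0.5,0.1,10,0]'

```text
clock: 2.65
eef_pos: [521.5, 207.1, 76.9]
tool_rot: [-3.135, 0.004, 1.483]
force: [-0.4, -0.2, 0.0]
width: 85.5
gripper_force: 0.0
```

```bash
python3 go.py 524 216.5 52 85
```

```text
t 2.65 pos [521.5 207.1  76.9] rpy [-179.6    0.2   85. ] F [-0.4 -0.2  0. ] w 85.5
shift cm [0.96 0.17 2.49] roll -0.0
```

Emit:
arm_command --series '[100,0,0,0,0,100,0,0,0,0,100,0,0,0.5,0,100,0,0,1,0,100,0,0,1,0]'

```text
clock: 3.07
eef_pos: [524.0, 208.5, 70.2]
tool_rot: [3.142, 0.0, 1.483]
force: [0.1, -0.9, 0.1]
width: 85.2
gripper_force: 0.0
```

```bash
python3 go.py 524 216.5 52 85
```

```text
t 3.07 pos [524.  208.5  70.2] rpy [180.   0.  85.] F [ 0.1 -0.9  0.1] w 85.2
shift cm [ 0.8  -0.07  1.82] roll -0.0
```

Emit:
arm_command --series '[100,0.4,0,0.6,0,100,0.8,0,1.2,0,100,0.8,0,1.5,0,100,0.8,0,1.5,0,100,0.8,0,1.5,0]'

```text
clock: 3.48
eef_pos: [524.4, 216.7, 54.9]
tool_rot: [-3.141, 0.0, 1.483]
force: [0.5, -0.4, -0.5]
width: 85.7
gripper_force: 0.0
```

```bash
python3 go.py 524 216.5 52 85
```

```text
t 3.48 pos [524.4 216.7  54.9] rpy [-180.    0.   85.] F [ 0.5 -0.4 -0.5] w 85.7
shift cm [-0.02 -0.04  0.29] roll -0.0
```

Emit:
arm_command --series '[60,0,0,0.2,0,30,0,0,0.4,0,0,0,0,0.4,0,0,0,0,0.4,0,0,0,0,0.4,0]'

```text
clock: 3.9
eef_pos: [524.8, 216.6, 51.4]
tool_rot: [3.141, 0.0, 1.483]
force: [0.4, 0.2, 0.4]
width: 25.4
gripper_force: 0.0
```

Emit:
arm_command --series '[0,0,0,0,0,0,0,0,0,0,0,0,0,0,0,0,0,0,0,0,0,0,0,0,0]'

```text
clock: 4.32
eef_pos: [524.8, 216.7, 51.6]
tool_rot: [3.141, -0.0, 1.483]
force: [-0.7, -1.2, 5.2]
width: 18.5
gripper_force: 60.0
```

```bash
python3 go.py 634 209 51 86
```

```text
t 4.32 pos [524.8 216.7  51.6] rpy [180.  -0.  85.] F [-0.7 -1.2  5.2] w 18.5
shift cm [ 0.19 10.94  0.06] roll -1.0
```

Emit:
arm_command --series '[0,0,0.6,0,0,0,0,1.8,0,0,0,0.1,3.2,0,0,0,0.1,4.6,0,-0.5,0,0.1,6,0,-0.5]'

```text
clock: 4.73
eef_pos: [582.6, 213.2, 51.6]
tool_rot: [-3.138, 0.0, 1.493]
force: [-6.0, -0.1, 9.0]
width: 18.6
gripper_force: 60.6
```

```bash
python3 go.py 635.5 209 51 86
```

```text
t 4.73 pos [582.6 213.2  51.6] rpy [-179.8    0.    85.6] F [-6.  -0.1  9. ] w 18.6
shift cm [-0.01  5.3   0.06] roll -0.4
```

Emit:
arm_command --series '[0,0,1.3,0,0,0,0,2.6,0,0,0,0,3.8,0,-0.5,0,0,4.7,0,-0.5,0,0,5.2,0,-0.5]'

```text
clock: 5.15
eef_pos: [635.4, 208.8, 51.6]
tool_rot: [-3.139, -0.0, 1.5]
force: [-7.3, -0.1, 10.4]
width: 18.6
gripper_force: 60.9
```

Emit:
arm_command --series '[0,0,0,0,0,0,0,0,0,0,30,0,0,0,0,55,0,0,0,0,55,0,0,0,0]'

```text
clock: 5.57
eef_pos: [636.3, 208.0, 50.9]
tool_rot: [-3.141, 0.0, 1.5]
force: [0.7, -1.1, -0.7]
width: 46.7
gripper_force: 0.0
```

Emit:
arm_command --series '[55,0,0,-1,0,55,0,0,-3,0,55,0,0,-6,0,55,0,0,-8,0,55,0,0,-8,0]'

```text
clock: 5.98
eef_pos: [639.6, 209.7, 137.0]
tool_rot: [3.133, -0.004, 1.5]
force: [0.8, 0.7, 1.4]
width: 47.0
gripper_force: 0.0
```

```bash
python3 go.py 480 195 190 86
```

```text
t 5.98 pos [639.6 209.7 137. ] rpy [179.5  -0.2  86. ] F [0.8 0.7 1.4] w 47.0
shift cm [ -2.59 -15.82  -5.3 ] roll -0.0
```

Emit:
arm_command --series '[55,0,-3,-1,0,55,0,-6,-2,0,55,0.1,-9,-4,0,55,0.1,-11,-5,0,55,0.1,-11.4,-5,0]'

```text
clock: 6.4
eef_pos: [519.8, 218.7, 183.6]
tool_rot: [3.141, -0.001, 1.504]
force: [-0.2, 0.5, 0.2]
width: 47.0
gripper_force: 0.0
```

Emit:
arm_command --series '[55,0,0,0,0,55,0,0,0,0,55,0,0,0,0,55,0,0,0,0,55,0,0,0,0]'

```text
clock: 6.82
eef_pos: [523.4, 216.8, 180.5]
tool_rot: [-3.141, 0.0, 1.499]
force: [-0.8, -0.5, -0.2]
width: 46.5
gripper_force: 0.0
```

```bash
python3 - <<'E'
from h import *
p,d,m=grab('wrist'); save('w2',p); w=pts(d,m); Z=w[...,2]; np.savez('w2',p=p,d=d,w=w)
hsv=cv2.cvtColor(p,cv2.COLOR_RGB2HSV)
x,y=w[...,0],w[...,1]; box=(x>465)&(x<590)&(y>125)&(y<305)
g=box&(hsv[...,0]>40)&(hsv[...,0]<85)&(hsv[...,1]>80)
n,l,s,c=cv2.connectedComponentsWithStats(g.astype(np.uint8))
for i in range(1,n):
    if s[i,4]>30:
        q=w[(l==i)&(Z>33)]; print('green',s[i],c[i],len(q),(cv2.minEnclosingCircle(q[:,:2].astype(np.float32)),np.median(q,0)) if len(q)>3 else np.median(w[l==i],0))
k=((Z>45)&(Z<60)&(x>540)&(x<720)).astype(np.uint8); cs,_=cv2.findContours(k,0,2);cc=max(cs,key=cv2.contourArea); mm=np.zeros_like(k);cv2.drawContours(mm,[cc],-1,1,-1); q=w[(mm&k)>0]; print('cover',cv2.minAreaRect(q[:,:2].astype(np.float32)))
E
python3 go.py 524 217 190 86
```

```text
green [316 272  22  31 549] [326.12021858 287.24043716] 408 (((527.0013427734375, 220.99342346191406), 65.04669189453125), array([525.14584367, 166.13491434,  35.61661354]))
green [563 381  32  24  62] [579.77419355 393.38709677] 62 (((556.7634887695312, 255.40811157226562), 41.33646774291992), array([584.00284982, 225.69519699, 248.8961827 ]))
cover ((636.9453125, 209.6486358642578), (163.49888610839844, 112.87848663330078), 85.94932556152344)
t 6.87 pos [523.2 216.9 180.6] rpy [-180.     0.    85.9] F [-0.2  0.  -0.5] w 47.0
shift cm [ 0.01  0.08 -0.94] roll -0.1
```

View pics/w2.png

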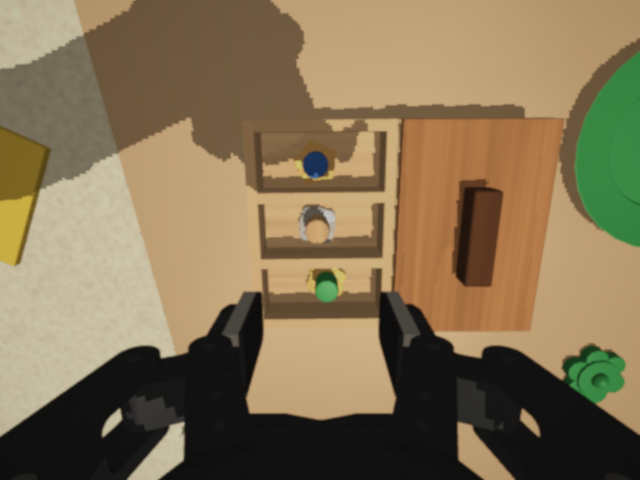

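The wrist view shows all three pockets open and the cover fully on the deck. The green handle is at about (326,287), in the −y pocket. I refine its top centre next.

```bash
python3 - <<'E'
from h import *
z=np.load('w2.npz'); p,w=z['p'],z['w']; hsv=cv2.cvtColor(p,cv2.COLOR_RGB2HSV); Z=w[...,2]
v,u=np.mgrid[:480,:640]
g=(u>305)&(u<350)&(v>262)&(v<310)&(hsv[...,0]>40)&(hsv[...,0]<85)&(hsv[...,1]>80)&(Z>33.5)&(Z<38.5)
q=w[g][:,:2].astype(np.float32); print(len(q),cv2.minAreaRect(q),q.mean(0),cv2.minEnclosingCircle(q))
E
python3 go.py 525 166 100 86
```

```text
399 ((525.2520141601562, 165.5415802001953), (19.112363815307617, 17.208894729614258), 85.87801361083984) [525.00586 165.83075] ((525.1353149414062, 165.6416778564453), 9.691068649291992)
t 6.87 pos [523.2 216.9 180.6] rpy [-180.     0.    85.9] F [-0.2  0.  -0.5] w 47.0
shift cm [-5.07  0.54  8.06] roll -0.1
```

Emit:
arm_command --series '[47,-1.2,0,0,0,47,-2.5,0.1,1,0,47,-4,0.2,2,0,47,-5,0.2,3,0,47,-5,0.2,4,0]'

```text
clock: 7.28
eef_pos: [521.3, 163.1, 140.6]
tool_rot: [-3.141, 0.003, 1.496]
force: [0.1, -0.5, 0.1]
width: 40.2
gripper_force: 0.0
```

Emit:
arm_command --series '[47,0,0,1,0,47,0,0,2,0,47,0,0,3,0,47,0,0,3,0,47,0,0,3,0]'

```text
clock: 7.7
eef_pos: [520.8, 167.9, 110.6]
tool_rot: [-3.14, 0.0, 1.502]
force: [0.1, 0.3, 0.2]
width: 40.2
gripper_force: 0.0
```

```bash
python3 go.py 525.5 166 17 86
```

```text
t 7.7 pos [520.8 167.9 110.6] rpy [-179.9    0.    86. ] F [0.1 0.3 0.2] w 40.2
shift cm [-0.16  0.49  9.36] roll 0.0
```

Emit:
arm_command --series '[47,-0.1,0.2,1,0,47,-0.1,0.5,2.5,0,47,-0.1,0.5,4,0,47,-0.1,0.5,5,0,47,-0.1,0.5,5.5,0]'

```text
clock: 8.12
eef_pos: [525.6, 165.8, 55.0]
tool_rot: [-3.14, 0.001, 1.501]
force: [-0.6, -0.3, -0.2]
width: 40.2
gripper_force: 0.0
```

Emit:
arm_command --series '[47,0,0,0,0,47,0,0,0,0,47,0,0,0,0,47,0,0,0,0,47,0,0,0,0]'

```text
clock: 8.53
eef_pos: [526.6, 166.1, 57.0]
tool_rot: [3.14, -0.0, 1.5]
force: [0.9, 0.1, -0.4]
width: 40.1
gripper_force: 0.0
```

```bash
python3 go.py 525.2 165.7 17 86
```

```text
t 8.53 pos [526.6 166.1  57. ] rpy [179.9  -0.   86. ] F [ 0.9  0.1 -0.4] w 40.1
shift cm [-0.05 -0.14  4.  ] roll -0.0
```

Emit:
arm_command --series '[47,0,-0.1,0.9,0,47,0,-0.1,1.8,0,47,0,-0.1,2.7,0,47,0,-0.1,3.5,0,47,0,-0.1,3.9,0]'

```text
clock: 8.95
eef_pos: [524.2, 165.7, 15.5]
tool_rot: [-3.139, 0.001, 1.501]
force: [0.3, 0.6, -0.0]
width: 40.0
gripper_force: 0.0
```

Emit:
arm_command --series '[47,0,0,0,0,30,0,0,0,0,10,0,0,0,0,0,0,0,0,0,0,0,0,0,0]'

```text
clock: 9.37
eef_pos: [525.4, 166.1, 17.7]
tool_rot: [3.141, -0.0, 1.5]
force: [0.1, -0.0, -0.5]
width: 17.6
gripper_force: 58.6
```

Emit:
arm_command --series '[0,0,0,0,0,0,0,0,0,0,0,0,0,0,0,0,0,0,0,0,0,0,0,0,0]'

```text
clock: 9.78
eef_pos: [525.3, 166.0, 17.5]
tool_rot: [3.141, -0.0, 1.5]
force: [0.3, -0.8, 2.5]
width: 17.8
gripper_force: 58.7
```

Emit:
arm_command --series '[0,0,0,-0.5,0,0,0,0,-1.5,0,0,0,0,-3,0,0,0,0,-5,0,0,0,0,-7,0]'

```text
clock: 10.2
eef_pos: [524.8, 165.9, 88.5]
tool_rot: [-3.141, 0.0, 1.501]
force: [0.6, 0.6, -1.4]
width: 17.7
gripper_force: 58.6
```

Emit:
arm_command --series '[0,-1,0,-1.5,0,0,-3,0,-2.5,0,0,-5.5,0,-3,0,0,-8.5,0,-3.5,0,0,-11.5,0,-3.5,0]'

```text
clock: 10.62
eef_pos: [517.6, 50.7, 124.2]
tool_rot: [3.139, -0.001, 1.502]
force: [-0.2, -0.5, -0.2]
width: 17.7
gripper_force: 58.6
```

```bash
python3 go.py 520 -191 110 66
```

```text
t 10.62 pos [517.6  50.7 124.2] rpy [179.8  -0.   86. ] F [-0.2 -0.5 -0.2] w 17.7
shift cm [-24.1    1.9    1.42] roll 20.0
```

Emit:
arm_command --series '[0,-3,0.2,0,2,0,-6,0.4,0,4,0,-9,0.6,0,6,0,-12,0.9,0,8,0,-15,1.1,0,10]'

```text
clock: 11.03
eef_pos: [517.5, -100.6, 123.2]
tool_rot: [3.141, -0.0, 1.324]
force: [0.8, -0.5, -0.5]
width: 17.5
gripper_force: 58.6
```

```bash
python3 go.py 520 -191 110 66
```

```text
t 11.03 pos [ 517.5 -100.6  123.2] rpy [179.9  -0.   75.9] F [ 0.8 -0.5 -0.5] w 17.5
shift cm [-8.71  2.45  1.32] roll 9.9
```

Emit:
arm_command --series '[0,-2.5,0.7,0,2,0,-5,1.4,0,4,0,-7,2,0.5,6,0,-8.4,2.4,1,8,0,-8.7,2.4,1.3,10]'

```text
clock: 11.45
eef_pos: [519.3, -192.8, 109.3]
tool_rot: [3.141, 0.001, 1.144]
force: [-0.5, -0.4, -0.9]
width: 17.5
gripper_force: 58.6
```

Emit:
arm_command --series '[0,0,0,1,0,0,0,0,2,0,0,0,0,3,0,0,0,0,4,0,0,0,0,4,0]'

```text
clock: 11.87
eef_pos: [518.3, -187.4, 66.9]
tool_rot: [-3.137, -0.0, 1.154]
force: [-1.4, -0.5, -1.4]
width: 18.0
gripper_force: 58.7
```

```bash
python3 - <<'E'
from h import *
for n in('scene','top'):
    p,d,m=grab(n)
    if n=='scene': save('s2',p[240:480,180:500].repeat(2,0).repeat(2,1))
    w=pts(d,m); hsv=cv2.cvtColor(p,cv2.COLOR_RGB2HSV)
    k=(abs(w[...,0]-520)<100)&(abs(w[...,1]+191)<100)&(w[...,2]<16)&(w[...,2]>6)&(hsv[...,0]<12)&(hsv[...,1]>150)
    q=w[k][:,:2].astype(np.float32); print(n,len(q),cv2.minAreaRect(q),cv2.minEnclosingCircle(q))
E
python3 go.py 520 -191 23.5 66
```

```text
scene 2650 ((521.8770751953125, -195.9164581298828), (116.37342834472656, 112.27642822265625), 27.12821388244629) ((520.3232421875, -192.3511962890625), 60.08022689819336)
top 1779 ((511.9012756347656, -183.93472290039062), (115.5761947631836, 95.08525848388672), 47.663944244384766) ((519.7035522460938, -191.06800842285156), 58.66694259643555)
t 11.97 pos [ 519.4 -188.3   68.6] rpy [-179.9   -0.    66.1] F [-0.3  0.3 -0.3] w 17.6
shift cm [-0.22  0.17  4.51] roll 0.1
```

View pics/s2.png

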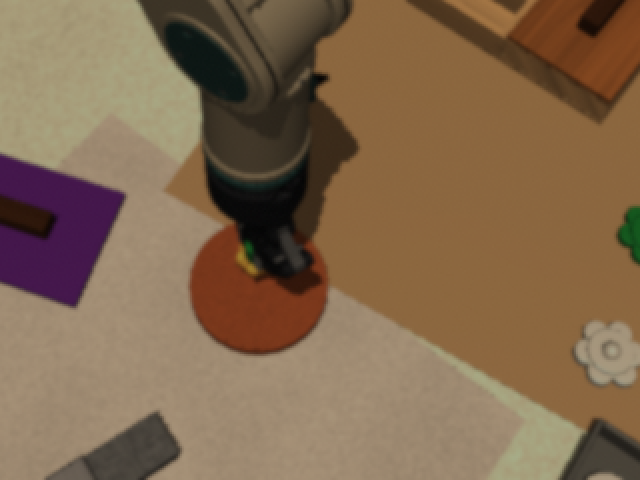

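The scene crop shows the stamp held upright (brass and green at about (248,258)) above the tile, whose disc is centred at about (259,287). I lower it slowly.

Emit:
arm_command --series '[0,-0.1,0.1,1,0,0,-0.2,0.2,2,0,0,-0.2,0.2,2.8,0,0,-0.2,0.2,3.4,0,0,-0.2,0.2,3.6,0]'

```text
clock: 12.38
eef_pos: [519.9, -191.8, 31.9]
tool_rot: [-3.14, 0.0, 1.151]
force: [-0.2, 1.1, -0.8]
width: 17.5
gripper_force: 58.7
```

Emit:
arm_command --series '[0,0,0,0,0,0,0,0,0,0,0,0,0,0.2,0,0,0,0,0.4,0,0,0,0,0.4,0]'

```text
clock: 12.8
eef_pos: [520.7, -192.0, 29.3]
tool_rot: [3.142, 0.0, 1.151]
force: [0.2, -0.2, -1.4]
width: 17.8
gripper_force: 58.7
```

```bash
python3 go.py 520 -191 23.5 66
```

```text
t 12.8 pos [ 520.7 -192.    29.3] rpy [180.   0.  66.] F [ 0.2 -0.2 -1.4] w 17.8
shift cm [ 0.06 -0.1   0.58] roll -0.0
```

Emit:
arm_command --series '[0,0,0,0.2,0,0,0,0,0.4,0,0,0,0,0.5,0,0,0,0,0.5,0,0,0,0,0.5,0]'

```text
clock: 13.22
eef_pos: [520.6, -191.9, 24.2]
tool_rot: [-3.141, 0.0, 1.151]
force: [-0.2, -0.3, -0.1]
width: 17.6
gripper_force: 58.7
```

Emit:
arm_command --series '[0,0,0,0.1,0,0,0,0,0.1,0,0,0,0,0.1,0,0,0,0,0.1,0,0,0,0,0.1,0]'

```text
clock: 13.63
eef_pos: [520.8, -192.0, 23.5]
tool_rot: [3.141, -0.0, 1.151]
force: [-1.1, 0.1, 2.9]
width: 17.5
gripper_force: 59.2
```

Emit:
arm_command --series '[15,0,0,0,0,25,0,0,0,0,35,0,0,0,0,50,0,0,0,0,50,0,0,0,0]'

```text
clock: 14.05
eef_pos: [520.6, -192.0, 23.2]
tool_rot: [-3.141, -0.0, 1.151]
force: [-0.2, -0.3, -0.7]
width: 42.6
gripper_force: 0.0
```

Emit:
arm_command --series '[50,0,0,0,0,50,0,0,-1,0,50,0,0,-2.5,0,50,0,0,-4.5,0,50,0,0,-7,0]'

```text
clock: 14.47
eef_pos: [519.8, -191.6, 93.7]
tool_rot: [-3.139, 0.0, 1.152]
force: [-0.1, -0.5, 0.4]
width: 42.7
gripper_force: 0.0
```

Emit:
arm_command --series '[50,-2,0,-3,0,50,-5,0,-5,0,50,-8,0,-6,0,50,-10,0,-6,0,50,-10,0,-6,0]'

```text
clock: 14.88
eef_pos: [477.3, -289.4, 154.9]
tool_rot: [3.14, 0.004, 1.143]
force: [-0.4, -0.7, -1.1]
width: 42.9
gripper_force: 0.0
```

```bash
python3 - <<'E'
from h import *
p,d,m=grab('scene'); save('s3',p); w=pts(d,m); hsv=cv2.cvtColor(p,cv2.COLOR_RGB2HSV)
k=(abs(w[...,0]-520)<60)&(abs(w[...,1]+191)<60)&(w[...,2]>38)&(w[...,2]<46)&(hsv[...,0]>40)&(hsv[...,0]<85)
q=w[k]; print('handle top',len(q),np.median(q,0),cv2.minEnclosingCircle(q[:,:2].astype(np.float32)))
k=((w[...,2]>45)&(w[...,2]<52)&(abs(w[...,0]-637)<90)&(abs(w[...,1]-209)<110)); q=w[k]; print('cover',len(q),cv2.minAreaRect(q[:,:2].astype(np.float32)))
E
python3 go.py 520 -191 23.5 66
```

```text
handle top 92 [ 520.68731621 -195.1175026    42.3886141 ] ((519.8333740234375, -194.52696228027344), 9.414704322814941)
cover 3572 ((635.3329467773438, 207.8491973876953), (167.6804656982422, 113.6531753540039), 85.88357543945312)
t 14.93 pos [ 478.5 -286.3  154.4] rpy [1.799e+02 1.000e-01 6.570e+01] F [ 0.9  0.2 -0.5] w 42.5
shift cm [10.4  -0.15 13.09] roll -0.3
```

View pics/s3.png

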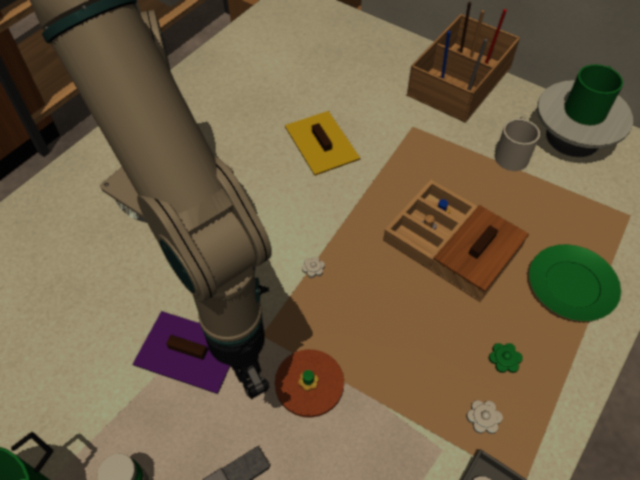

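The scene view shows the stamp standing at (309,380), mid-tile, with its handle top at z 42 as it should be. The cover lies on the plain half at (482,248) and the gripper is clear of everything.

```bash
python3 -c "
from h import *
print(workorder.finish_job())"
```

```text
the job is handed in; nothing more can be done
None
```

The job is handed in: the cover lies flat on the box's plain half, and the green-handled stamp stands upright on the tile, about 4 mm from its centre by the last camera measurement; no verdict was returned.

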